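Sweep chopped panela into the board's tray

ROBOT

A 6-joint arm with a two-finger parallel gripper is mounted at the origin on the work surface. World frame = base frame: x ahead of the robot, y to its left, z up, the work surface at z = 0. Lengths are in m, angles in rad, forces in N, time in s.
With the tool pointing down it reaches from about 0.4 to 0.825 m from the base axis. Payload 7 kg.
Tool frame: the origin (TCP) lies between the finger pads; the fingertips stand 19 mm ahead of it and the grasp point (between the pads) is the TCP (bot.tcp_to_tips is the distance from the TCP to the fingertips, in m); z points along the fingers, y is the line along which they close (so a half turn about z gives the same grasp; the last joint's range is limited). The gripper opens to 88 mm and grips with 3 to 60 N. Pads are 19 mm wide; open, the fingers measure 130 mm over their backs; the gripper's body (78 mm by 193 mm) begins 47 mm behind the grasp point.
Start: joints at [1.488, 0.359, 0.012, 0, -1.224, -0.288], TCP at [0.245, 0.629, 0.246] pointing down, gripper open.
Joint ranges: [-3.07, 3.07], [-1.43, 2.12], [-1.02, 1.25], [-3.03, 1.67], [-3.05, -0], [-3.03, 3.03]. Speed limits (rad/s): [2.39, 2.39, 3.01, 3.14, 3.14, 3.14].

INTERFACE

Orientations are given as a unit quaternion [x, y, z, w].
In Python, from station import bot, eoat, cams, workorder, telemetry gives the robot as it stands. Calls block until the motion is done:
- bot.move_ptp(position, orientation): joint-space move of the TCP to a pose.
- bot.move_straight(position, rotation=None, speed=0.15, contact_N=None): straight line of the TCP; rotation=None keeps the orientation; speed is the mean speed in m/s. With contact_N (N) it stops when the force on the tool has changed by that much, and returns True; else False.
- bot.move_joints(angles): joint-space move.
- eoat.move_gripper(opening, effort=None): finger opening in m; effort is the grip in N (None keeps the last); returns when the fingers have stopped.
- bot.hold(seconds).
- bot.inverse_kinematics(position, orientation): joint angles nearest the present ones, or None.
- cams.read_camera(name): name is "side" or "top" or "wrist"; returns the picture (420x560x3 uint8, blue, green, red); there is no depth.
- cams.calibration(name): a dict with "fx", "fy", "cx", "cy" (pixels), "camera_from_world" (4x4, takes a point from world to camera coordinates); the wrist camera has in their place "tool_from_camera" (4x4, takes a point from camera to tool coordinates, whose origin is the TCP and whose axes are the flange's). Camera axes: x right, y down, z forward; pixel columns grow to the right and rows downward; lengths in m; the calibration is good to about 2 mm. The wrist camera is an equidistant fisheye: a pixel r from the principal point sees the ray r / f radians off the axis. A picture is of the moment at which its call begins: read the wrist's pose just before it. calibration takes no time and is no camera call.
A pose or a line that the arm cannot do raises bot.MotionError and nothing moves.
- workorder.job_done(): hands the job in; it is judged then, once.
Readings, each from a call of its own:
- telemetry.get_time_s(): time.
- telemetry.get_joints(): joint angles.
- telemetry.get_dq(): joint speeds.
- telemetry.get_joint_efforts(): joint torques, N m.
- telemetry.get_eef_pos(): TCP position.
- telemetry.get_tool_rot(): TCP orientation.
- telemetry.get_force(): force on the tool from outside, world axes, zero at the start.
- telemetry.get_ft_torque(): the same for the moment, N m.
- telemetry.get_width(): finger opening in m.
- telemetry.get_grasp_force(): force on a finger pad.
Only numpy, scipy, OpenCV 4.12 (cv2) and the standard library are available. Lean on these libraries where they do the work, as an engineer would, in place of code of your own. Each camera call takes 0.05 s, during which the arm holds its last target. There are 200 camera calls.

TASK

Using the fingers like a little broom, sweep the three small chunks of panela across the chopping board and over the edge of its cut-out, so that all three drop into the steel tray underneath. Only push them along the board: do not pinch them or pick them up, and do not press hard on them. Leave the big block of panela on the board, and the jar, cap and gasket on the counter, where they are.

Things in the scene. Friction and masses are not known exactly. Their poses are not given: they have to be found in the camera images.
- board: Fixed bamboo chopping board on a wooden frame: 300 mm (x) by 440 mm (y), flat upper face 90 mm above the counter, 20 mm thick. Origin: under its centre at counter height, z up. Towards its +y end a rectangular cut-out goes right through it, x -110 to +110 mm, y +100 to +190 mm. Its +y end points to the robot's left, give or take 15 degrees.
- tray: Fixed open steel tray right under the board's cut-out, 254 mm (x) by 142 mm (y); floor 5 mm above the counter, rim just under the board. Same origin and axes as the board: the tray's middle is at y +149 mm. Its pull lip sticks out 21 mm past the board's +y end.
- chute_edge (a point): Middle of the cut-out's near edge, on the board's upper face: the straight edge, 220 mm long along the board's x, over which the chunks are swept. Axes as the board's: +y points out over the cut-out.
- block: The remaining big block of brown panela (hard cane sugar), 62 mm (x) by 90 mm (y) by 45 mm high, about 330 g, standing loose on the board among the chunks. Origin: centre of its underside, z up.
- jar: Clear glass blender jar in a black collar, 215 mm high, 132 mm across the mouth, with a loop handle reaching 107 mm from its axis on its +y side; stands on the counter off the board's +y end. Origin: centre of its underside.
- cap: Red plastic cap of the blender lid, 72 mm across and 38 mm high, on the counter off the board's +y end. Origin: centre of its underside.
- gasket: Grey silicone gasket ring, 82 mm outside, 64 mm inside, 6 mm thick, flat on the counter off the board's -y end. Origin: centre of its underside.
- chunk_a: Small chopped chunk of brown panela, roughly 36 x 28 x 24 mm (its x, y, z; corners stick out by up to 2 mm more), 20 to 45 g, loose on the board's upper face, it slides when pushed. Origin: its middle.
- chunk_b: Small chopped chunk of brown panela, roughly 32 x 30 x 26 mm (its x, y, z; corners stick out by up to 2 mm more), 20 to 45 g, loose on the board's upper face, it slides when pushed. Origin: its middle.
- chunk_c: Small chopped chunk of brown panela, roughly 40 x 26 x 24 mm (its x, y, z; corners stick out by up to 2 mm more), 20 to 45 g, loose on the board's upper face, it slides when pushed. Origin: its middle.
Things that resemble listed ones, but are neither listed nor needed, are in the scene too. Leave any blue look-alike of the chunk_b alone. What is shaped like the chunk_c but white is not meant.

How it is judged:
By the outcome, as a careful person would: the job done as asked, in the order asked, and still so for the second after the job is handed in, with the robot touching nothing.
It also fails if it takes over 72 s, if anything falls off the work surface, if the arm or the gripper's body presses on something with over 40 N, if the wrist force passes 120 N, or if a joint passes its speed limit or range.

## Working session

There is one attempt and no reset: what is moved stays moved. The work goes in short steps, each a Python script; the robot and the scene stay as the last script left them, time stands still between calls to the robot, and variables do not carry over. Pictures are saved under pics/ and viewed, at most 10 in all, crops included, and the job is handed in when it is done.

```bash
ls; mkdir -p pics
python3 - <<'E'
from station import bot,cams,telemetry
import cv2,numpy as np
for n in("top","side"):
    cv2.imwrite(f"pics/{n}0.png",cams.read_camera(n)); print(n,cams.calibration(n))
print(telemetry.get_tool_rot(),telemetry.get_time_s())
E
```

```text
pics
top {'fx': 425.96091716101074, 'fy': 425.96091716101074, 'cx': 277.89137888060026, 'cy': 213.54930428250142, 'camera_from_world': array([[ 2.56177373e-03, -9.99939941e-01, -1.06560523e-02,
         5.30473777e-02],
       [-9.82368500e-01, -5.24444064e-04, -1.86954154e-01,
         5.48056710e-01],
       [ 1.86937337e-01,  1.09471044e-02, -9.82310843e-01,
         1.09933110e+00],
       [ 0.00000000e+00,  0.00000000e+00,  0.00000000e+00,
         1.00000000e+00]])}
side {'fx': 438.34148163153276, 'fy': 438.34148163153276, 'cx': 279.7311352670727, 'cy': 207.59173061202773, 'camera_from_world': array([[ 0.83044692, -0.55700079, -0.01039395, -0.44526943],
       [-0.37377895, -0.54324811, -0.75177842,  0.29101648],
       [ 0.41309468,  0.62819711, -0.65933389,  0.9591983 ],
       [ 0.        ,  0.        ,  0.        ,  1.        ]])}
[ 9.82850085e-01 -1.84404938e-01 -6.15770795e-05  7.24351188e-04] 0.1
```

View pics/top0.png

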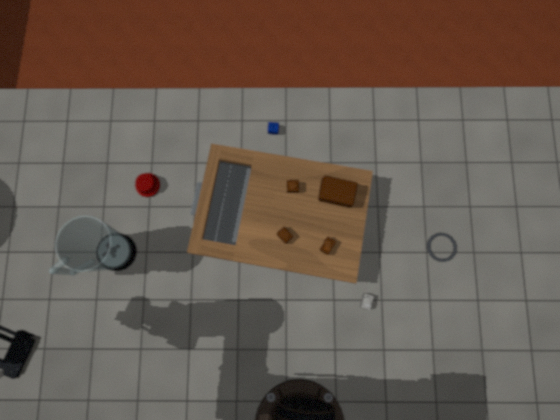

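View pics/side0.png

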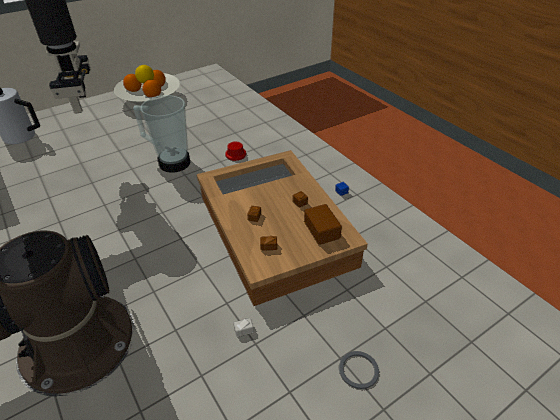

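The three brown chunks are at top px (292,186), (285,235) and (328,246). The big block is at (338,191). The look-alikes, blue at (273,128) and white at (368,300), are off the board and not meant. The jar (115,250) and cap (147,184) are past the cut-out, and the gasket is at (441,247). Next come a close crop and measurements.

```bash
cat > h.py <<'E'
import numpy as np,cv2
from station import bot,eoat,cams,workorder,telemetry
def px2w(n,u,v,z):
    c=cams.calibration(n);T=c["camera_from_world"];R,t=T[:3,:3],T[:3,3]
    d=R.T@[(u-c["cx"])/c["fx"],(v-c["cy"])/c["fy"],1];o=-R.T@t
    return (o+d*(z-o[2])/d[2])
def w2px(n,p):
    c=cams.calibration(n);q=c["camera_from_world"]@np.r_[p,1]
    return np.array([c["cx"]+c["fx"]*q[0]/q[2],c["cy"]+c["fy"]*q[1]/q[2]])
E
python3 - <<'E'
from h import *
im=cv2.imread("pics/top0.png")
C=[px2w("top",*p,.09)[:2] for p in [(211,145),(372,171),(357,281),(188,251)]]
print(np.round(C,3),[round(float(np.linalg.norm(C[i]-C[i-1])),3) for i in range(4)])
hsv=cv2.cvtColor(im,cv2.COLOR_BGR2HSV); crop=im[135:290,180:380]
print(hsv[186,292],hsv[191,338],hsv[215,300],hsv[235,285])
m=((hsv[...,2]<150)&(hsv[...,1]>170)&(hsv[...,0]<14)).astype(np.uint8); m[:140]=0;m[290:]=0;m[:,:180]=0;m[:,380:]=0
n,l,s,ce=cv2.connectedComponentsWithStats(m)
for i in range(1,n):
    if s[i,4]>30: print(s[i],ce[i].round(1),px2w("top",*ce[i],.11).round(3),cv2.minAreaRect(np.argwhere(l==i)[:,::-1].astype(np.float32)))
cv2.imwrite("pics/crop.png",cv2.resize(crop,None,fx=3.8,fy=3.8,interpolation=cv2.INTER_CUBIC))
E
```

```text
[[ 0.729  0.235]
 [ 0.656 -0.196]
 [ 0.367 -0.147]
 [ 0.442  0.285]] [0.291, 0.437, 0.293, 0.438]
[ 13 185  91] [ 13 195  76] [ 15 126 115] [ 15 203  83]
[347 187  10  13  34] [351.4 191.6] [ 0.595 -0.137  0.11 ] ((351.5, 193.0), (12.0, 9.0), 90.0)
```

View pics/crop.png

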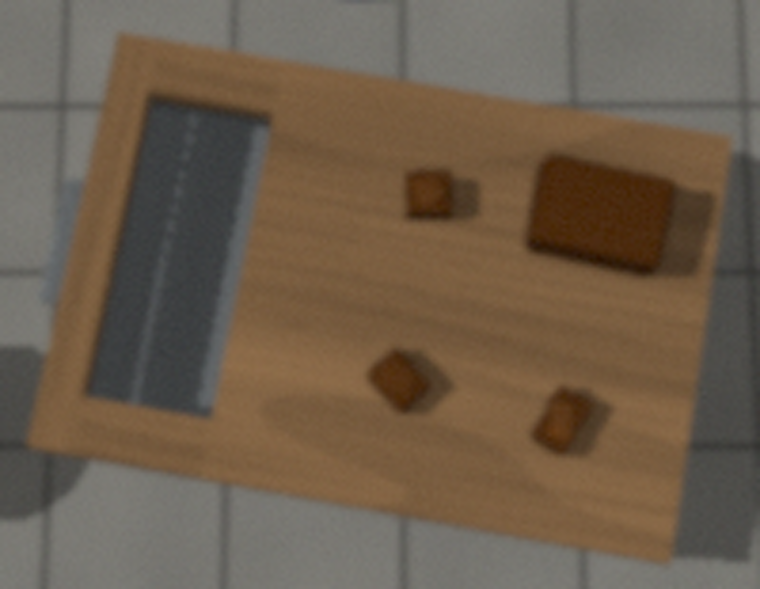

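The crop shows the chunks at crop px (430,193), (400,380) and (563,420), all brown and on the board. The block is at (602,213), and there is clear space behind each chunk. Next I convert to the board frame and check reachability.

```bash
cat >> h.py <<'E'
from scipy.spatial.transform import Rotation as Ro
th=np.arctan2(-.074,.4315); O=np.array([.5485,.044]); ex=np.array([np.cos(th),np.sin(th)]);ey=np.array([-ex[1],ex[0]])
def b2w(x,y): return O+x*ex+y*ey
def w2b(p): d=np.asarray(p)[:2]-O; return np.array([d@ex,d@ey])
def quat(flip): # tool z down, tool y along +-board x
    y=np.r_[ex,0]*(-1 if flip else 1); z=np.array([0,0,-1.]); return Ro.from_matrix(np.c_[np.cross(y,z),y,z]).as_quat()
E
python3 - <<'E'
from h import *
f=lambda u,v,z:(w2b(px2w("top",180+(u+.5)/3.8-.5,135+(v+.5)/3.8-.5,z))*1000).round()
print("th",np.degrees(th))
for n,u,v in(("P1",430,188),("P2",400,375),("P3",563,417)): print(n,f(u,v,.112))
for p in((548,155),(675,180),(655,272),(530,245)): print("block",f(*p,.135))
for p in((150,97),(270,115),(212,412),(85,398)): print("cut",f(*p,.09))
print("jar",(w2b(px2w("top",83,243,.215))*1000).round(),"cap",(w2b(px2w("top",147,184,.038))*1000).round())
for fl in(0,1):
  for x,y in((60,-70),(60,110),(-60,-150),(-60,110),(-100,-150),(-60,0)):
    for z in(.115,.19):
      j=bot.inverse_kinematics([*b2w(x/1e3,y/1e3),z],quat(fl)); print(fl,x,y,z,None if j is None else np.round(j,2))
E
```

```text
th -9.73126399696389
P1 [ 70. -18.]
P2 [-61. -19.]
P3 [ -70. -130.]
block [100. -92.]
block [  97. -178.]
block [  32. -174.]
block [ 36. -90.]
cut [108. 188.]
cut [109. 102.]
cut [-104.  103.]
cut [-110.  190.]
jar [-176.  432.] cap [ 21. 384.]
0 60 -70 0.115 [ 0.27  0.35 -0.33  0.   -0.89  2.7 ]
0 60 -70 0.19 [ 0.27  0.27 -0.24  0.   -1.05  2.7 ]
0 60 110 0.115 [ 0.53  0.41 -0.23  0.   -0.93  2.45]
0 60 110 0.19 [ 0.53  0.34 -0.14  0.   -1.09  2.45]
0 -60 -150 0.115 [ 0.22  0.16 -0.6   0.   -0.81  2.75]
0 -60 -150 0.19 [ 0.22  0.07 -0.5   0.   -1.    2.75]
0 -60 110 0.115 [ 0.68  0.25 -0.47  0.   -0.85  2.29]
0 -60 110 0.19 [ 0.68  0.17 -0.38  0.   -1.02  2.29]
0 -100 -150 0.115 [ 0.26  0.09 -0.68  0.   -0.8   2.72]
0 -100 -150 0.19 [ 0.26 -0.   -0.57  0.   -1.    2.72]
0 -60 0 0.115 [ 0.51  0.19 -0.56  0.   -0.82  2.46]
0 -60 0 0.19 [ 0.51  0.1  -0.46  0.   -1.01  2.46]
1 60 -70 0.115 [ 0.27  0.35 -0.33  0.   -0.89 -0.44]
1 60 -70 0.19 [ 0.27  0.27 -0.24  0.   -1.05 -0.44]
1 60 110 0.115 [ 0.53  0.41 -0.23  0.   -0.93 -0.7 ]
1 60 110 0.19 [ 0.53  0.34 -0.14  0.   -1.09 -0.7 ]
1 -60 -150 0.115 [ 0.22  0.16 -0.6   0.   -0.81 -0.39]
1 -60 -150 0.19 [ 0.22  0.07 -0.5   0.   -1.   -0.39]
1 -60 110 0.115 [ 0.68  0.25 -0.47  0.   -0.85 -0.85]
1 -60 110 0.19 [ 0.68  0.17 -0.38  0.   -1.02 -0.85]
1 -100 -150 0.115 [ 0.26  0.09 -0.68  0.   -0.8  -0.43]
1 -100 -150 0.19 [ 0.26 -0.   -0.57  0.   -1.   -0.43]
1 -60 0 0.115 [ 0.51  0.19 -0.56  0.   -0.82 -0.68]
1 -60 0 0.19 [ 0.51  0.1  -0.46  0.   -1.01 -0.68]
```

Everything agrees: cut edge at y≈101, width ≈215 mm, block 64x87 mm. The direct path from the start passes over the jar, so I raise first. Then I sweep P1 and look.

```bash
cat >> h.py <<'E'
Q=quat(1)
def P(x,y,z): return [*b2w(x/1e3,y/1e3),z]
def sweep(x,y0,x1=None,y1=112,z=.115):
    x1=x if x1 is None else x1
    bot.move_straight(P(x,y0,.2),speed=.2)
    print("down",bot.move_straight(P(x,y0,z),speed=.08,contact_N=8))
    print("push",bot.move_straight(P(x1,y1,z),speed=.07,contact_N=15),w2b(telemetry.get_eef_pos()).round(3),telemetry.get_force().round(1))
    bot.move_straight(P(x1,y1,.2),speed=.2)
E
python3 - <<'E'
from h import *
p=telemetry.get_eef_pos()
bot.move_straight([p[0],p[1],.36],speed=.2)
eoat.move_gripper(.012)
bot.move_ptp(P(70,-54,.36),Q)
cv2.imwrite("pics/pre.png",cams.read_camera("wrist"))
sweep(70,-54)
print(telemetry.get_time_s())
cv2.imwrite("pics/side1.png",cams.read_camera("side"))
E
```

```text
down False
push False [0.07  0.112] [0.5 0.7 0. ]
10.0667
```

View pics/side1.png

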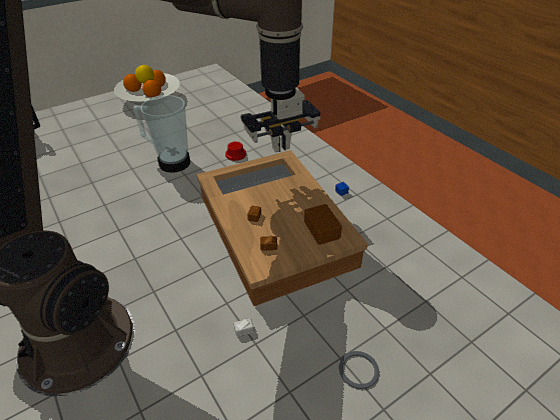

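Chunk P1 (it was at side px (300,199)) is off the board. The block at (322,224) hasn't moved, and the other two are still at (254,213) and (269,243). On to P2 and P3.

Run:
```python
from h import *
sweep(-61,-56)
sweep(-70,-170,-66)
bot.move_straight(P(-60,-60,.36),speed=.25)
bot.move_joints([-.6,*telemetry.get_joints()[1:]])
print(telemetry.get_time_s())
a=cams.read_camera("top")[135:290,180:380]; cv2.imwrite("pics/t2.png",cv2.resize(a,None,fx=3.8,fy=3.8,interpolation=cv2.INTER_CUBIC))
cv2.imwrite("pics/s2.png",cams.read_camera("side"))
```

```text
down False
push False [-0.061  0.112] [0.2 0.2 1.2]
down False
push False [-0.066  0.112] [0.4 0.1 0.7]
25.9667
```

View pics/t2.png

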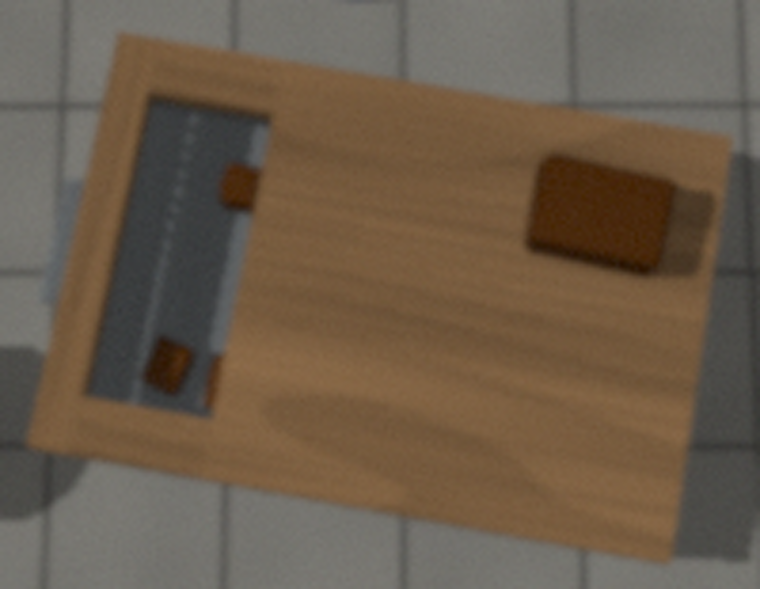

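View pics/s2.png

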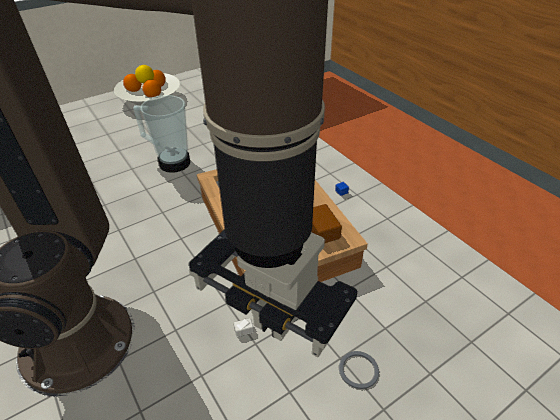

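All three chunks are visible in the tray through the cut-out, at crop px (240,187), (168,365) and (215,380). The one at (215,380) is partly under the board edge, and the chunks lie below the board face. The block's corners are unchanged, and the jar and gasket haven't moved. The arm is clear, so I'm handing in.

```bash
python3 -c "
from station import workorder
print(workorder.job_done())"
```

```text
the job is handed in; nothing more can be done
None
```

I swept all three panela chunks over the cut-out edge into the tray and handed the job in at about 26 s; in the last pictures the block, jar and gasket had not moved, and the arm never went near the cap, which was hidden from view there.

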